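# Press a transfer onto a test tile through the guard window

### The arm

A 6-joint arm with a two-finger parallel gripper is mounted at the origin on a cart in front of the work surface, level with it; the furniture and walls round the work are solid. World frame = base frame: x ahead of the robot, y to its left, z up, the work surface at z = 0. Lengths are in m, angles in rad, forces in N, time in s.
With the tool pointing down it reaches from about 0.35 to 0.725 m from the base axis. Payload 4.3 kg.
Tool frame: the origin (TCP) lies between the finger pads; the fingertips stand 11 mm ahead of it and the grasp point (between the pads) lies 8 mm behind it; z points along the fingers, y is the direction in which the jaws open and shut (so a half turn about z gives the same grasp; the last joint's range is limited). The gripper opens to 85 mm and grips with 20 to 120 N. Pads are 22 mm wide; open, the fingers measure 114 mm over their backs; the gripper's body (76 mm by 85 mm) begins 54 mm behind the grasp point. The pads swing forward as they close: fully open they stand 13 mm farther back than shut.
Start: joints at [1.109, 0.377, 0.081, 1.274, 0, 1.46], TCP at [0.198, 0.54, 0.242] pointing down, gripper open.
Joint ranges: [-2.72, 2.72], [-0.84, 1.66], [-1.02, 1.22], [-1.77, 2.12], [-1.37, 1.28], [-3.14, 3.14]. Speed limits (rad/s): [2.57, 2.57, 3.14, 3.14, 3.14, 3.14].

### API

Orientations are given as a unit quaternion [x, y, z, w].
In Python, from cell import manip gives the robot as it stands.
- The arm moves only by the tool apply_moves, never from a script. Its argument "motion" is a list of rows, each a list of 4 numbers: the shift along the world's x, y, z in cm, then the turn about the world's z in rad. In form: [[x, y, z, turn], ...]. A call has 1 to 5 rows; each row shifts and turns the pose as measured when the row begins; what a row does not reach is not made up. A row lasts 1/12 s, in which the tool goes at most 41.7 mm and 7.16 degrees, less where a joint would pass 70% of its speed; a pose out of reach is approached as far as the arm can. A call with a gripper value outside its range is refused whole. "fingers" is the closure in counts, from 0 (fully open) to 255 (shut), set as the call begins (left out, the last holds). The fingers move at their own pace and stop on an object; "newtons" is the grip in N (left out, the last holds). Time passes only in rows, so rows that do not move let the fingers close. It gives the time, the measured TCP pose, the force and the opening at its end, in the units of the state.
- manip.sense(): the state, without advancing time (a new reading comes with each control period).
- manip.read_camera(name): name is "side" or "top"; returns a dict with "img" (384x512x3 uint8, red, green, blue), "vertical_fov" (degrees; the focal length in pixels is half the picture's height over the tangent of half this angle, whatever the lens; pixels are square), "cx", "cy" (the principal point, pixels), "R" (3x3) and "t" (3): a world point X has camera coordinates R X + t. Camera axes: x right, y down, z forward; pixel columns grow to the right and rows downward; lengths in m; the calibration is good to about 2 mm. A picture is of the moment at which its call begins. There is no depth.
- manip.sign_off(): hands the job in, once; it reports no verdict.
The state is a dict: "t": time; "q": joint angles; "joint_vel": joint speeds; "tau": joint torques, N m; "ee_pos": TCP position; "tcp_rot": TCP orientation; "wrist_force": force on the tool from outside, world axes, zero at the start; "wrist_torque": the same for the moment, N m; "grip_width": finger opening in m.
Only numpy, scipy, OpenCV 4.12 (cv2) and the standard library are available. Lean on these libraries where they do the work, as an engineer would, in place of code of your own. Each camera call takes 0.05 s, during which the arm holds its last target. There are 200 camera calls.

### The job

Push the press's carriage, with the tile lying in it, all the way home under the rubber pad, then reach down through the window of the steel guard and press the lever's paddle right down to its stop with the fingertips. Do not touch the guard at any time, leave the lever alone until the carriage is home, do not lift the tile out, and leave the other things on the table where they stand. Finish while still holding the paddle down, so that the pad stays pressed on the tile.

Things in the scene. Friction and masses are not known exactly. Their poses are not given: they have to be found in the camera images.
- press: Bench transfer press, grey base plate 135 x 250 x 12 mm, fixed to the table. Origin on the table top straight below the middle of the rubber pad; its x axis points from the open front to the back (the way the carriage slides in), y to the pivot end of the lever, z up. Base spans x -90..45, y -165..85 mm. Four guide rods at x +-24, y +-37.5 mm, 88 mm high; pivot cheeks at y 60 mm, 80 mm high. Nothing on the press is higher than 102 mm.
- guard: Steel guard over the free end of the lever, which must not be touched: a level top plate 110 (x) x 120 (y) x 6 mm with its upper face 100 mm above the table (screw heads to 102 mm), on four round legs 10 mm thick, with wires along the front, outer and back sides. Its frame is the same as that of press (origin on the table below the pad); the plate covers x -55..55, y -160..-40 mm of the press.
- window (a point): Centre of the rectangular window in the guard's top plate, at its upper face (press x 0, y -100, z 100 mm). The opening is 80 mm along the press's x and 90 mm along its y. Axes as the press's.
- carriage (a joint): Slide of the carriage in m: 0 = pulled out (start), 0.045 = fully home against its stop, the tile under the pad. Moves along the press's +x; friction about 2 N; it stays where it is left.
- push_plate (a point): Point on the front face of the carriage's upright push plate (plate 56 mm wide along y, 8 mm thick, top edge 85 mm above the table), midway across and 65 mm above the table. Moves with the carriage; the plate is pushed along the press's +x. At home this face is at press x -76 mm, 21 mm in front of the guard.
- nest (a point): Middle of the floor of the shallow nest in the carriage where the tile lies, 22 mm above the table; moves with the carriage. The rims round the tile are 4 mm high. When home it is below the pad.
- lever (a joint): Angle of the lever in rad: 0 = up (start, a spring returns it), 0.18 = right down on its stop. Hinge along the press's x at press y 60, z 68 mm. The pad meets the tile at about 0.15. Pressing at the paddle takes about 3 N at the start of the stroke and about 10 N at the stop.
- paddle (a point): Black paddle 36 x 36 x 12 mm at the free end of the lever, below the guard window. The point is in the middle of its upper face, 160 mm from the hinge, at press x 0, y -100 mm; 76 mm above the table when up (24 mm below the guard's upper face), 47 mm when right down. The rules call this paddle lever_c0.
- pad: Rubber pad 56 x 32 x 7 mm under the crosshead that the lever drives; spring-cushioned; moves only up and down. Its underside is 39 mm above the table when the lever is up. Its origin is that of the press at the start.
- test_tile: Loose glazed tile 70 (x) x 40 (y) x 8 mm lying in the carriage's nest with about 1.5 mm play. Origin at the middle of its underside, 22 mm above the table.
- slip_pot: Bystander: light pot, 72 mm across, 75 mm high, standing at the pivot end of the press. Origin at the middle of its underside.
- test_tile2: Bystander: second tile 70 x 40 x 8 mm lying on the table beside the pivot end of the press. Origin at the middle of its underside.
- loop_tool1: Bystander: wire loop tool 189 mm long (along its y), 29 mm wide, 12 mm high, lying in front of the guard. Origin at the middle of its underside.
- clay_cutter: Bystander: round metal cutter 62 mm across, 30 mm high, to the right of the vice. Origin at the middle of its underside.
- rib0: Bystander: wooden rib 64 x 103 x 8 mm lying to the right of the vice. Origin at the middle of its underside.

How it is judged:
By the outcome, as a careful person would: the job done as asked, in the order asked, and still so for the second after the job is handed in, while the arm keeps its last pose, push and grip.
It also fails if it takes over 43 s, if anything falls off the work surface, if the arm or the gripper's body presses on something with over 40 N, if the wrist force passes 120 N, or if a joint passes its speed limit or range.

## Working session

There is one attempt and no reset: what is moved stays moved. The work goes in short steps, Python scripts to look and compute and a tool call to move; the robot and the scene stay as the last step left them, time stands still between calls to the robot, and variables do not carry over. Pictures are saved under pics/ and viewed, about 8 in all and at most 12, crops included, and the job is handed in when it is done.

Besides the shell and the picture viewer there is one more tool, called after "Request:" as a command line: name --pt "numbers of a row" for each row, then --argument value for the rest. apply_moves: Moves the arm, as the interface text tells. Its arguments: {"type":"object","properties":{"motion":{"type":"array","items":{"type":"array","items":{"type":"number"}}},"fingers":{"type":"number"},"newtons":{"type":"number"}},"required":["motion"]}

```bash
mkdir -p pics; ls
cat > h.py <<'E'
import numpy as np, cv2
from cell import manip
def cam(n,fn=None):
    c=manip.read_camera(n); h=c["img"].shape[0]
    c["f"]=h/2/np.tan(np.radians(c["vertical_fov"])/2); c["R"]=np.array(c["R"]); c["t"]=np.array(c["t"])
    if fn: cv2.imwrite("pics/"+fn,c["img"][:,:,::-1])
    return c
def onplane(c,u,v,z):
    d=c["R"].T@np.array([(u-c["cx"])/c["f"],(v-c["cy"])/c["f"],1]); o=-c["R"].T@c["t"]
    return o+d*(z-o[2])/d[2]
def proj(c,X):
    p=c["R"]@np.array(X)+c["t"]; return c["f"]*p[:2]/p[2]+[c["cx"],c["cy"]]
E
python3 - <<'E'
from h import *
for n in("top","side"):
    c=cam(n,n+"1.png"); print(n,c["f"],c["cx"],c["cy"],-c["R"].T@c["t"],c["R"].round(3).tolist())
    print({k:v for k,v in c.items() if k not in("img","R","t")})
s=manip.sense();print(s)
E
```

```text
pics
top 407.9395239042681 253.4422706022293 186.20738618279518 [0.27122524 0.05680392 1.24076749] [[0.001, -1.0, -0.003], [-0.989, -0.0, -0.151], [0.151, 0.003, -0.989]]
{'vertical_fov': 50.40879204181254, 'cx': 253.4422706022293, 'cy': 186.20738618279518, 'f': np.float64(407.9395239042681)}
side 473.9050005502486 257.3360973689437 199.62864727860642 [ 1.4572031  -0.57665538  0.78903911] [[0.552, 0.834, 0.004], [0.418, -0.272, -0.867], [-0.722, 0.48, -0.498]]
{'vertical_fov': 44.11011847115453, 'cx': 257.3360973689437, 'cy': 199.62864727860642, 'f': np.float64(473.9050005502486)}
{'t': 0.1, 'q': array([1.10870437e+00, 3.77997503e-01, 7.97699826e-02, 1.27434989e+00,
       1.87656730e-05, 1.46048306e+00]), 'joint_vel': array([-6.87234874e-05,  9.84380730e-05,  3.87329479e-03,  2.83033825e-04,
       -1.16235564e-03, -6.35156393e-04]), 'tau': array([ 1.06808213e-03, -4.64693713e+01,  2.70581996e+01,  1.19905875e-02,
       -1.28659813e-04, -2.89946217e-05]), 'ee_pos': array([0.19787979, 0.53930118, 0.24145403]), 'tcp_rot': array([ 1.74983768e-01,  9.84570916e-01, -8.51669103e-04, -2.60411489e-04]), 'wrist_force': array([ 0.18400631, -0.6819197 ,  1.01311701]), 'wrist_torque': array([0.04138216, 0.00183968, 0.0109108 ]), 'grip_width': 0.08583601346598979}
```

View pics/top1.png

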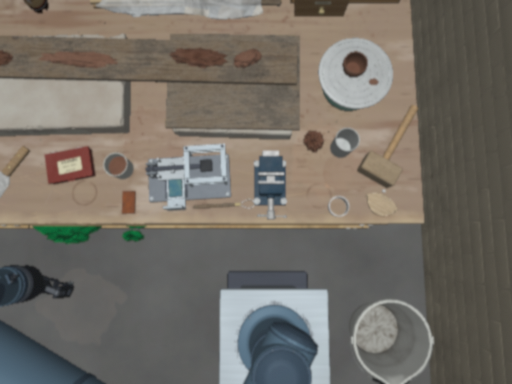

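View pics/side1.png

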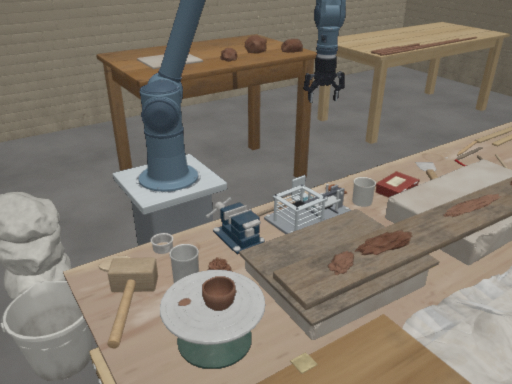

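Run:
```python
from h import *
a=cv2.imread("pics/top1.png")[135:220,130:280]; b=cv2.imread("pics/side1.png")[165:245,255:365]
a=cv2.resize(a,(750,425),interpolation=cv2.INTER_CUBIC); cv2.imwrite("pics/zt.png",a)
cv2.imwrite("pics/zs.png",cv2.resize(b,(770,560),interpolation=cv2.INTER_CUBIC))
```

```text
(no output)
```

View pics/zt.png

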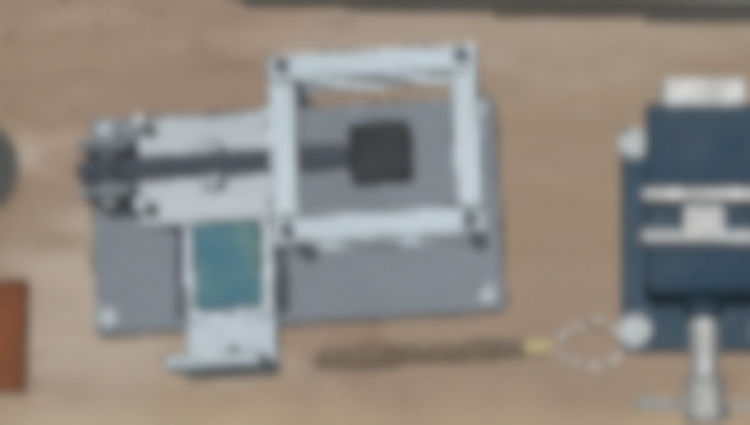

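View pics/zs.png

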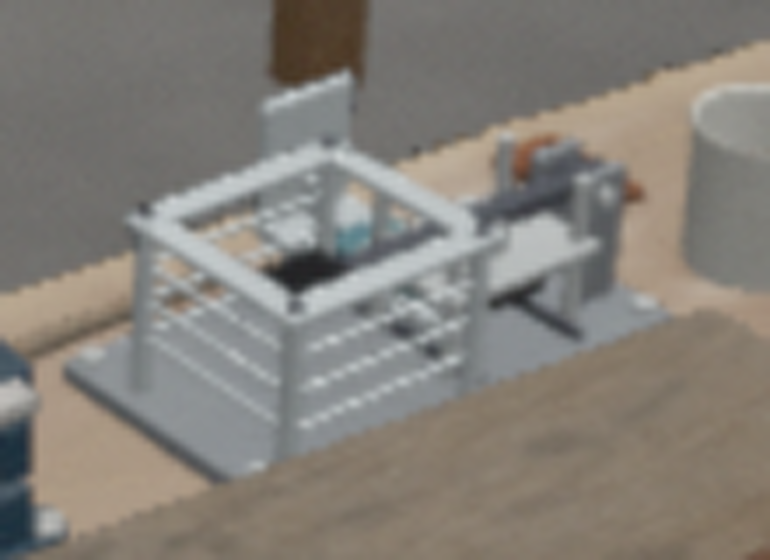

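```bash
cat > fit.py <<'E'
from h import *
from scipy.optimize import least_squares
c=cam("top"); 
# zoom px -> press coords
P=[((268,58),(55,-40,100)),((474,43),(55,-160,100)),((484,236),(-55,-160,100)),((274,244),(-55,-40,100)),
((350,124),(18,-82,76)),((409,122),(18,-118,76)),((412,183),(-18,-118,76)),((353,185),(-18,-82,76)),
((97,335),(-90,85,12)),((505,310),(-90,-165,12)),((298,80),(40,-55,100)),((453,73),(40,-145,100)),((460,207),(-40,-145,100)),((298,213),(-40,-55,100))]
uv=np.array([p[0] for p in P])/5+np.array([130,135])-0.4; X=np.array([p[1] for p in P])/1000
W=np.array([onplane(c,*p,z)for p,z in zip(uv,X[:,2])])
def w(p,X):
    C,S=np.cos(p[2]),np.sin(p[2]); return np.c_[p[0]+C*X[:,0]-S*X[:,1],p[1]+S*X[:,0]+C*X[:,1]]
r=least_squares(lambda p:(w(p,X)-W[:,:2]).ravel(),[.4,.2,0],loss='soft_l1',f_scale=.003)
print(r.x,np.degrees(r.x[2])); print(((w(r.x,X)-W[:,:2])*1000).round(1).tolist())
def T(*x): return w(r.x,np.array([x])/1000)[0]
print("window",T(0,-100,100),"push start",T(-121,0,65),"home",T(-76,0,65))
d=cam("side")
for q in [(55,-160,100),(-55,-160,100),(55,-40,100),(-55,-40,100),(-113,28,85),(-113,-28,85)]:
    print(q,(proj(d,[*T(*q),q[2]/1000])-[255,165]+.4)*7, (proj(c,[*T(*q),q[2]/1000])-[130,135]+.4)*5)
E
python3 fit.py
```

```text
[0.50550181 0.29897798 0.0559804 ] 3.2074404585458303
[[1.2, -0.2], [-0.9, -1.7], [1.7, -0.9], [-0.4, -0.0], [0.1, 0.5], [0.9, -1.0], [1.2, -0.7], [0.4, 0.9], [-0.4, 1.6], [-1.8, -0.7], [0.0, 1.6], [0.9, 0.6], [-0.8, 1.1], [-2.4, -1.0]]
window [0.51109692 0.19913463] push start [0.38469135 0.29220789] home [0.42962086 0.29472569]
(55, -160, 100) [285.58408954 323.46963482] [476.893419    44.58442207]
(-55, -160, 100) [116.01018063 214.96102644] [485.54148503 233.03779792]
(55, -40, 100) [502.96422383 235.67633712] [268.34312338  55.93140054]
(-55, -40, 100) [329.29307004 136.34273671] [274.0041031  244.65248883]
(-113, 28, 85) [355.0272195   77.31307734] [162.15576314 355.78639163]
(-113, -28, 85) [263.59483387 110.0684733 ] [260.44509901 350.36256953]
```

Request:
apply_moves --pt "2 -3.5 0 0.102" --pt "2 -3.5 0 0.102" --pt "2 -3.5 0 0.102" --pt "2 -3.5 0 0.102" --pt "2 -3.5 0 0" --fingers 255 --newtons 60

```text
t: 0.62
ee_pos: [0.296, 0.3652, 0.239]
tcp_rot: [-0.044, 0.999, -0.0, -0.001]
wrist_force: [1.5, -1.0, -0.1]
grip_width: 0.0254
```

Request:
apply_moves --pt "2.2 -3.6 0 -0.03" --pt "1.5 -3.0 -2 0" --pt "0.5 -0.5 -3 0" --pt "0 0 -3 0" --pt "0 0 0 0"

```text
t: 1.03
ee_pos: [0.3425, 0.2858, 0.1587]
tcp_rot: [-0.023, 1.0, 0.0, 0.002]
wrist_force: [-1.6, -0.4, -0.2]
grip_width: -0.0001
```

Request:
apply_moves --pt "0 0.3 -3 0" --pt "0 0.2 -3 0" --pt "0 0 -2.5 0" --pt "0 0 0 0" --pt "0 0 0 0"

```text
t: 1.45
ee_pos: [0.344, 0.2926, 0.0758]
tcp_rot: [-0.024, 1.0, 0.001, 0.004]
wrist_force: [0.3, 0.6, 0.8]
grip_width: -0.0001
```

Run:
```python
from h import *
s=manip.sense(); print(s["ee_pos"],s["wrist_force"])
a=cam("top")["img"][135:220,130:280,::-1]; b=cam("side")["img"][135:235,255:365,::-1]
a=cv2.resize(a,(600,340),interpolation=cv2.INTER_CUBIC); b=cv2.resize(b,(286,260),interpolation=cv2.INTER_CUBIC)
o=np.zeros((600,600,3),np.uint8);o[:340]=a;o[340:,:286]=b; cv2.imwrite("pics/p2.png",o)
```

```text
[0.34395122 0.29264178 0.07582473] [0.30273515 0.61494771 0.7589794 ]
```

View pics/p2.png

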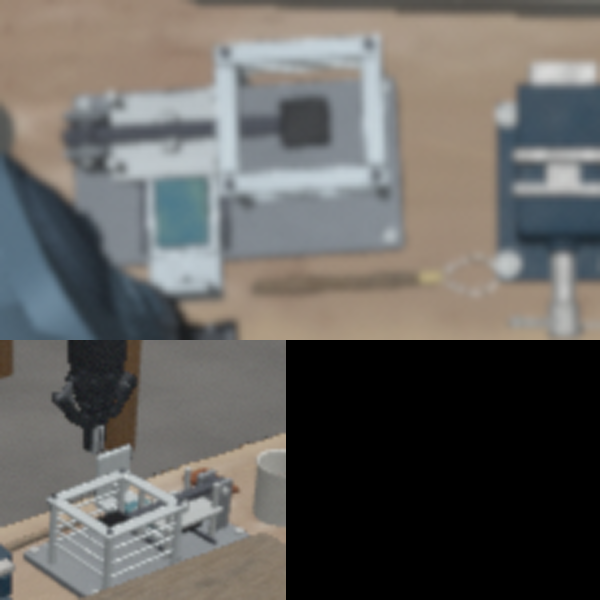

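Request:
apply_moves --pt "0.3 0 -0.8 0" --pt "0.8 0 0 0" --pt "0.7 0 0 0" --pt "0.6 0 0 0" --pt "0.6 0 0 0"

```text
t: 1.97
ee_pos: [0.3792, 0.2957, 0.0734]
tcp_rot: [-0.025, 1.0, 0.004, 0.007]
wrist_force: [-3.0, 1.1, -1.6]
grip_width: -0.0002
```

Request:
apply_moves --pt "0.7 0 -0.2 0" --pt "0.7 0 0 0" --pt "0.7 -0.1 0 0" --pt "0.6 0 0 0" --pt "0.5 0 0 0"

```text
t: 2.38
ee_pos: [0.4136, 0.2951, 0.0712]
tcp_rot: [-0.025, 1.0, 0.005, 0.006]
wrist_force: [-3.5, 1.1, 0.6]
grip_width: 0.0
```

Request:
apply_moves --pt "0.4 0 0 0" --pt "0.4 0 0 0" --pt "0.4 0 0 0" --pt "0.4 0 0 0" --pt "0.4 0 0 0"

```text
t: 2.8
ee_pos: [0.4172, 0.2944, 0.0689]
tcp_rot: [-0.027, 1.0, 0.007, -0.013]
wrist_force: [-12.4, 1.4, 8.7]
grip_width: -0.0
```

Request:
apply_moves --pt "0.8 0 0 0" --pt "0.8 0 0 0" --pt "0.8 0 0 0"

```text
t: 3.05
ee_pos: [0.4167, 0.2934, 0.0671]
tcp_rot: [-0.03, 0.999, 0.009, -0.036]
wrist_force: [-22.1, 2.5, 16.3]
grip_width: 0.0003
```

Request:
apply_moves --pt "-1 0 0 0" --pt "-2 0 0 0" --pt "-2 0 0 0" --pt "0 0 2 0" --pt "0 0 3 0"

```text
t: 3.47
ee_pos: [0.3622, 0.2889, 0.1127]
tcp_rot: [-0.03, 0.999, 0.004, -0.041]
wrist_force: [1.0, 0.1, 0.6]
grip_width: -0.0002
```

Request:
apply_moves --pt "0 0 3 0" --pt "0 0 3 0" --pt "0 0 2 0" --pt "0 0 0 0" --pt "0 0 0 0"

```text
t: 3.88
ee_pos: [0.3682, 0.2887, 0.2023]
tcp_rot: [-0.029, 0.999, 0.004, -0.033]
wrist_force: [-0.5, -0.4, -0.7]
grip_width: -0.0001
```

Run:
```python
from h import *
s=manip.sense(); print(s["ee_pos"],s["wrist_force"])
a=cam("top")["img"][135:220,130:280,::-1]; b=cam("side")["img"][165:245,255:365,::-1]
a=cv2.resize(a,(600,340),interpolation=cv2.INTER_CUBIC); b=cv2.resize(b,(357,260),interpolation=cv2.INTER_CUBIC)
o=np.zeros((600,600,3),np.uint8);o[:340]=a;o[340:,:357]=b; cv2.imwrite("pics/p3.png",o)
```

```text
[0.36822835 0.28866268 0.20227191] [-0.47151813 -0.42247753 -0.72156878]
```

View pics/p3.png

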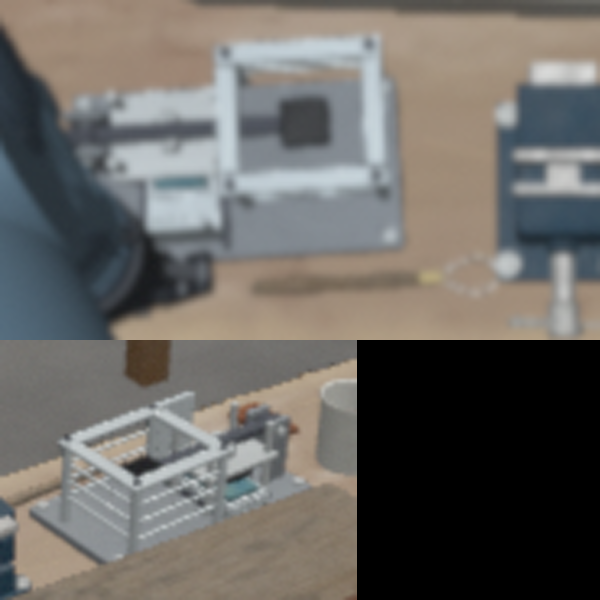

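Request:
apply_moves --pt "2.9 -1.8 0 0" --pt "2.9 -1.8 0 0" --pt "2.9 -1.8 0 0" --pt "2.9 -1.8 0 0" --pt "2.0 -1.4 0 0"

```text
t: 4.4
ee_pos: [0.5009, 0.1998, 0.194]
tcp_rot: [-0.035, 0.999, 0.001, -0.039]
wrist_force: [-1.1, 0.3, -0.2]
grip_width: -0.0002
```

Request:
apply_moves --pt "0 0 0 0" --pt "0 0 0 0"

```text
t: 4.57
ee_pos: [0.5041, 0.1957, 0.1899]
tcp_rot: [-0.031, 0.999, 0.0, -0.041]
wrist_force: [-0.1, 0.3, -0.3]
grip_width: 0.0001
```

Request:
apply_moves --pt "0.5 0.3 -2.5 0" --pt "0 0 -2 0" --pt "0 0 -1 0" --pt "0 0 0 0" --pt "0 0 0 0"

```text
t: 4.98
ee_pos: [0.5038, 0.1995, 0.1284]
tcp_rot: [-0.032, 0.998, -0.001, -0.045]
wrist_force: [0.6, 0.5, -0.2]
grip_width: -0.0
```

Run:
```python
from h import *
s=manip.sense(); print(s["ee_pos"],s["wrist_force"])
d=cam("side"); b=d["img"][105:245,255:365,::-1]
cv2.imwrite("pics/p4.png",cv2.resize(b,(471,600),interpolation=cv2.INTER_CUBIC))
p=s["ee_pos"]; print((proj(d,p+[0,0,-.011])-[255,105])*600/140, [((proj(d,p+[0,y,-.011+h])-[255,105])*600/140).round().tolist() for h in(.05,.06) for y in(-.045,.045)])
```

```text
[0.503782   0.1994593  0.12841121] [ 0.56903557  0.50227015 -0.16775435]
[182.21686902 366.77554928] [[132.0, 319.0], [238.0, 286.0], [132.0, 305.0], [239.0, 272.0]]
```

View pics/p4.png

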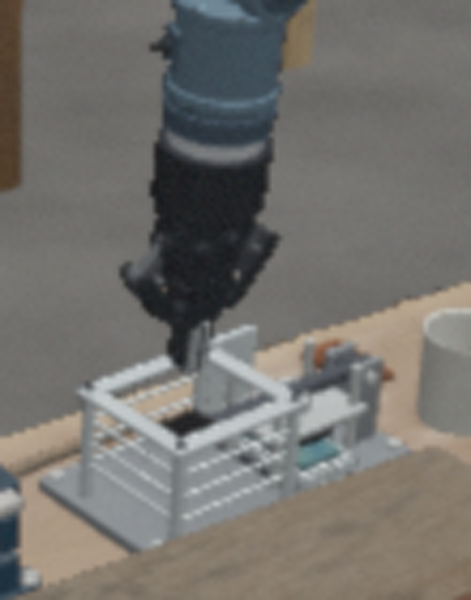

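Request:
apply_moves --pt "0.6 0 0 0" --pt "0 0 0 0" --pt "0 0 -1 0" --pt "0 0 -1 0" --pt "0 0 -1 0"

```text
t: 5.45
ee_pos: [0.5132, 0.2014, 0.1015]
tcp_rot: [-0.033, 0.999, 0.0, -0.041]
wrist_force: [-0.3, 0.3, 0.1]
grip_width: -0.0003
```

Request:
apply_moves --pt "-0.3 -0.2 -0.5 0" --pt "0 0 -0.5 0" --pt "0 0 -0.5 0" --pt "0 0 -0.5 0" --pt "0 0 -0.5 0"

```text
t: 5.87
ee_pos: [0.5091, 0.1989, 0.0731]
tcp_rot: [-0.033, 0.999, 0.0, -0.041]
wrist_force: [-1.5, 0.0, 5.8]
grip_width: 0.0003
```

Request:
apply_moves --pt "0 0 -0.4 0" --pt "0 0 -0.4 0" --pt "0 0 -0.4 0" --pt "0 0 -0.4 0" --pt "0 0 -0.4 0"

```text
t: 6.28
ee_pos: [0.5093, 0.2005, 0.0574]
tcp_rot: [-0.033, 0.999, 0.002, -0.04]
wrist_force: [-11.9, -4.4, 44.7]
grip_width: -0.0003
```

Request:
apply_moves --pt "0 0 -0.1 0"

```text
t: 6.37
ee_pos: [0.5092, 0.2002, 0.0591]
tcp_rot: [-0.033, 0.999, 0.002, -0.04]
wrist_force: [-4.7, -2.1, 11.7]
grip_width: -0.0001
```

Request:
apply_moves --pt "0 0 -0.25 0" --pt "0 0 -0.2 0"

```text
t: 6.53
ee_pos: [0.5091, 0.2002, 0.0588]
tcp_rot: [-0.033, 0.999, 0.002, -0.039]
wrist_force: [-5.1, -1.9, 16.3]
grip_width: -0.0001
```

Request:
apply_moves --pt "0 0 -0.2 0" --pt "0 0 -0.2 0"

```text
t: 6.7
ee_pos: [0.5091, 0.2002, 0.0588]
tcp_rot: [-0.033, 0.999, 0.002, -0.038]
wrist_force: [-4.4, -1.9, 16.5]
grip_width: 0.0001
```

Request:
apply_moves --pt "0 0 -0.3 0" --pt "0 0 -0.3 0" --pt "0 0 -0.3 0"

```text
t: 6.95
ee_pos: [0.5091, 0.2003, 0.0583]
tcp_rot: [-0.034, 0.999, 0.003, -0.036]
wrist_force: [-7.6, -2.7, 25.2]
grip_width: -0.0001
```

Run:
```python
from h import *
d=cam("side"); b=d["img"][105:245,255:365,::-1]
for i in range(6): c=cam("top"); s=manip.sense(); print(s["t"],s["ee_pos"],s["wrist_force"])
a=cv2.resize(c["img"][135:220,130:280,::-1],(600,340),interpolation=cv2.INTER_CUBIC)
cv2.imwrite("pics/p5.png",cv2.resize(b,(471,600),interpolation=cv2.INTER_CUBIC)); cv2.imwrite("pics/p6.png",a)
```

```text
7.05 [0.50912936 0.20026172 0.05835647] [-7.93125956 -2.48540382 24.5486759 ]
7.1 [0.50912152 0.20026299 0.05832169] [-7.94004268 -2.97599374 24.75334219]
7.15 [0.50914831 0.20024731 0.05833225] [-7.7052235  -2.90638916 25.04266508]
7.2 [0.50912084 0.20024775 0.0583498 ] [-8.01408216 -3.6222644  25.12506657]
7.25 [0.50914768 0.20026277 0.05833079] [-7.36262075 -3.35326802 24.06637093]
7.3 [0.50913911 0.20024951 0.05833288] [-7.97422671 -3.32569344 24.34515526]
```

View pics/p5.png

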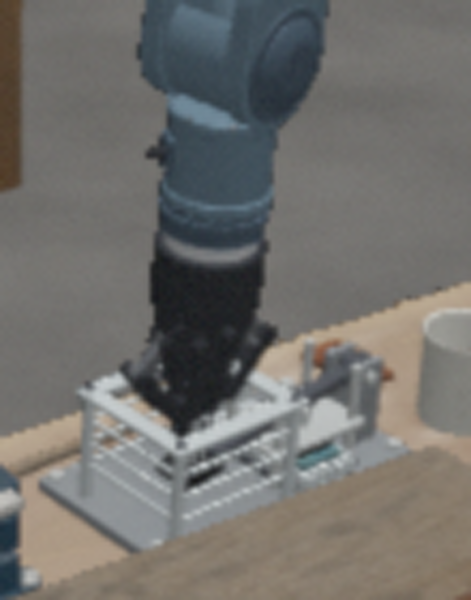

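View pics/p6.png

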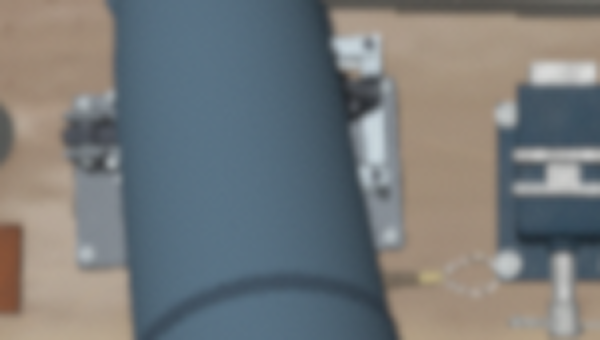

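Run:
```python
from h import *
s=manip.sense(); print(s["wrist_force"],s["wrist_torque"],s["ee_pos"],s["t"])
d=cam("side")
for y,z in((-.045,.1),(-.06,.115),(-.065,.12),(.065,.12)): print(y,z,((proj(d,[.511,.2+y,z])-[255,105])*600/140).round())
```

```text
[-7.97422671 -3.32569344 24.34515526] [-0.45342229  1.77385282  0.09451869] [0.50913911 0.20024951 0.05833288] 7.3
-0.045 0.1 [136. 411.]
-0.06 0.115 [118. 398.]
-0.065 0.12 [113. 393.]
0.065 0.12 [263. 343.]
```

```bash
python3 -c "
from h import *
print(manip.sign_off())"
```

```text
the job is handed in; nothing more can be done
None
```

I pushed the carriage home, pressed the paddle down through the guard window with closed fingertips, and handed the job in still holding it there, at about 7.4 s on the clock. `sign_off` gives no verdict, so success is inferred from the checks below.

- **Carriage:** It stopped hard at about 22 N of push, after roughly 45 mm of travel. The pictures show the tile moved about 44 mm, in under the pad.
- **Paddle:** The tool's reference point (TCP) held at z 58.3 mm with a steady force of about 24–25 N. I expected about 58 mm at the stop, and the force rose steeply over the last millimetre.
- **Guard:** The side picture shows the gripper's knuckles roughly 20 mm clear of the window edge. The wrist moment is roughly what contact at the fingertips alone would give.
- **Other objects:** The pot, second tile and loop tool looked unmoved where they were visible. In the last top view the arm hides the press, including the pad and tile.

**Imperfections:**
- The push left the tool tilted about 4–5° during the press.
- The fingertip force on the paddle briefly reached about 45 N (wrist reading) when it met the stop; I then eased it. The 40 N limit is written for the arm or gripper's body, so I take it not to cover the fingertips, but I couldn't confirm that.

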